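# Turn the topping tub to face the customers

### The job

The square topping tub on the dessert counter was put down sideways. Without lifting it, push it against the round corner post so that it turns a quarter turn about the post, then press its back flush against the front of the upstand that runs from the post, so that the spoon notch in its lid faces straight away from the upstand; leave the long tub and the round pot where they are.

Things in the scene. Friction and masses are not known exactly. Their poses are not given: they have to be found in the camera images.
- square_tub: Square steel tub, white lid, 100 x 100 mm, 60 mm tall, 0.3 to 0.6 kg, loose, smooth upright sides; dark spoon notch, 40 x 40 mm, 10 mm deep, in the lid at one side. Origin: centre of underside; x points out of the notch side. It starts on the post's -y side (upstand axes), notch away from the post, 1 to 18 mm short of it; the post faces its back 8 to 25 mm from the back's corner nearer the robot.
- upstand: Fixed steel upstand. Origin: on the axis of the round post at its end, at counter height. Post 24 mm in diameter, 70 mm tall. A straight bar, 24 mm thick, 40 mm tall, runs from the post along this body's +y for 190 mm (round end at 202 mm); its front, where the tub's back belongs, is the plane x = +12 mm, away from the robot. The tub turns counter-clockwise seen from above.
- long_tub: Bystander: long steel tub with a plain white lid without notch, 140 x 80 mm, 60 mm tall, loose. Origin: centre of its underside; x along its length.
- round_pot: Bystander: round steel pot with a plain white lid, 94 mm in diameter, 65 mm tall, loose. Origin: centre of its underside.
There are look-alikes about, which are no part of the job. Leave any green look-alike of the square_tub alone. Several things look just like the upstand: the one meant starts nearest to the robot's base.

How it is judged:
On the way:
1. the square tub is pushed against the post while part-way through its turn (20 to 70 degrees turned) (contact force between square_tub and upstand above 0.1 N and angle between the x axis of square_tub and the x axis of upstand, either way round between 0.35 and 1.22 rad), for 0.05 s.
At the end, for the whole second after the job is handed in: The square tub stands upright and still, its notch facing away from the upstand within 10 degrees, its centre at most 77 mm in front of the post axis (flush is 62 mm) and, along the upstand, from 45 mm before the post axis to 200 mm past it; the other two are where they were (angle between the x axis of square_tub and the x axis of upstand, either way round below 0.175 rad and x of upstand in the frame of square_tub below -0.03 m and x of square_tub in the frame of upstand between 0.052 and 0.077 m and y of square_tub in the frame of upstand between -0.045 and 0.2 m and angle between square_tub's own z axis and vertical below 0.1 rad and height (world z) of square_tub below 0.01 m and linear speed of square_tub below 0.02 m/s); the robot touches nothing.
It fails at once if the square tub is lifted or tipped (height (world z) of square_tub above 0.025 m or angle between square_tub's own z axis and vertical above 0.3 rad).
It fails at once if the long tub or the round pot is moved more than 20 mm (distance of any of long_tub, round_pot from where it was at the start of the episode above 0.02 m).
It also fails if it takes over 45 s, if anything falls off the work surface, if the arm or the gripper's body presses on something with over 40 N, if the wrist force passes 120 N, or if a joint passes its speed limit or range.

### The arm

A 6-joint arm with a two-finger parallel gripper is mounted at the origin on the work surface. World frame = base frame: x ahead of the robot, y to its left, z up, the work surface at z = 0. Lengths are in m, angles in rad, forces in N, time in s.
With the tool pointing down it reaches from about 0.35 to 0.975 m from the base axis. Payload 4.9 kg.
Tool frame: the origin (TCP) lies on the mounting face of the last link; the fingertips stand 173 mm ahead of it and the grasp point (between the pads) lies 155 mm ahead of it; x points along the fingers, z is the direction in which the jaws open and shut, and the axes are right-handed (so a half turn about x gives the same grasp; the last joint's range is limited). The gripper opens to 85 mm and grips with 20 to 120 N. Pads are 22 mm wide; open, the fingers measure 114 mm over their backs; the gripper's body (76 mm by 85 mm) begins 54 mm behind the grasp point. The pads swing forward as they close: fully open they stand 13 mm farther back than shut.
Start: joints at [-0.119, 0.053, 1.613, -0, 1.476, -0.119], TCP at [0.625, 0, 0.405] pointing down, gripper open.
Joint ranges: [-3.01, 3.01], [-1.01, 2.22], [0.06, 2.58], [-1.02, 4.17], [0.09, 2.62], [-3.14, 3.14]. Speed limits (rad/s): [2.57, 2.57, 3.14, 3.14, 3.14, 3.14].

### API

Orientations are given as a rotation vector (axis times angle).
In Python, from station import get_obs, get_image, get_calibration, finish_job, look_for, masks_of, tip_of gives the robot as it stands.
- The arm moves only by the tool carry_out, never from a script. Its argument "increments" is a list of rows, each a list of 3 entries, a list of its own where there are three numbers: the turn, a rotation vector about the world's x, y, z in units of 0.1 rad (1.0 is 0.1 rad), then the shift along the world's x, y, z in units of 20 mm (1.0 is 20 mm), then the opening, from 0 (shut) to 1 (fully open). A call has 1 to 8 rows; each row shifts and turns the pose as measured when the row begins; what a row does not reach is not made up. A row lasts 1/10 s, in which the tool goes at most 50 mm and 8.59 degrees, less where a joint would pass 70% of its speed; a pose out of reach is approached as far as the arm can. A call with a number of a shift or a turn outside -1 to 1 is refused whole. A call with a gripper value outside its range is refused whole. The fingers move at their own pace and stop on an object; "squeeze" is the grip in N (left out, the last holds). Time passes only in rows, so rows that do not move let the fingers close. It gives the time, the measured TCP pose, the force and the opening at its end, in the units of the state.
- get_obs(): the state, without advancing time (a new reading comes with each control period).
- get_image(name): name is "scene" or "side" or "wrist"; returns (picture, depth): 384x512x3 uint8, blue, green, red; 384x512 float32, m along the optical axis (not along the pixel's ray), 0 where there is no reading.
- get_calibration(name): a dict with "fx", "fy", "cx", "cy" (pixels), "position" and "orientation" of the camera in the world. Camera axes: x right, y down, z forward; pixel columns grow to the right and rows downward; lengths in m; the calibration is good to about 2 mm. A picture is of the moment at which its call begins: read the wrist's pose just before it. get_calibration takes no time and is no camera call; for the wrist camera it gives the pose at the moment of the call.
- finish_job(): hands the job in, once; it reports no verdict.
Trained networks look in the newest picture that a camera, given by its name, has taken for a name from the list of things; names that differ only in an ending like _2 or _b are one class to them, and where a whole thing is asked for, a point or a joint stands for the part that bears it (a point fixed in the world has none). Each returns a list of dicts, best first, with "p" (0 to 1); they miss things now and then, are a little off and sometimes report something else, mostly with a low value. They report only what shows in the picture. A call takes as long as a camera call. They do not tell look-alikes from the thing itself.
- look_for(camera, query): "centre" ([column, row] in pixels, amid what is visible of it).
- masks_of(camera, query): "region" (384x512 bool, what is visible of it) and "centre" ([column, row] in pixels, amid what is visible of it).
- tip_of(camera, query): "centre" ([column, row] in pixels: a listed point, or the origin of a listed thing).
The state is a dict: "t": time; "q": joint angles; "dq": joint speeds; "effort": joint torques, N m; "tool_pos": TCP position; "tool_rot": TCP orientation; "contact_force": force on the tool from outside, world axes, zero at the start; "wrist_torque": the same for the moment, N m; "opening": finger opening in m.
Only numpy, scipy, OpenCV 4.12 (cv2) and the standard library are available. Lean on these libraries where they do the work, as an engineer would, in place of code of your own. Each camera call takes 0.05 s, during which the arm holds its last target.

## Working session

There is one attempt and no reset: what is moved stays moved. The work goes in short steps, Python scripts to look and compute and a tool call to move; the robot and the scene stay as the last step left them, time stands still between calls to the robot, and variables do not carry over. Pictures are saved under pics/ and viewed, and the job is handed in when it is done.

Besides the shell and the picture viewer there is one more tool, called after "Request:" as name([rows], argument=value, ...), one row to a line, values as JSON. carry_out: Moves the arm, as the interface text tells. Shifts and turns lie within -1 to 1; 1 stands for 20 mm of shift or 0.1 rad of turn. Its arguments: {"type":"object","properties":{"increments":{"type":"array","items":{"type":"array"}},"squeeze":{"type":"number"}},"required":["increments"]}

```bash
mkdir -p pics; ls; python3 - <<'E'
from station import *
import cv2,numpy as np
o=get_obs();print(o)
for n in("scene","side","wrist"):
    im,d=get_image(n);cv2.imwrite(f"pics/{n}0.png",im);np.save(f"pics/{n}0.npy",d);c=get_calibration(n);print(n,c)
    for q in("square_tub","upstand","long_tub","round_pot"):
        print(q,[(round(r["p"],2),r["centre"]) for r in look_for(n,q)])
E
```

```text
pics
{'t': 0.0, 'q': array([-1.19006773e-01,  5.33700046e-02,  1.61427022e+00,  5.52964666e-06,
        1.47601676e+00, -1.19002994e-01]), 'dq': array([ 3.71538745e-04, -4.76506972e-04, -5.28249824e-04, -4.74474081e-04,
        7.65908264e-05,  2.35584578e-06]), 'effort': array([ 2.70554956e-04, -3.93670499e+01, -3.70175600e+01, -1.62778279e-04,
        6.93513779e-03, -6.06393527e-06]), 'tool_pos': array([6.24737929e-01, 2.81072603e-05, 4.03468714e-01]), 'tool_rot': array([2.00222260e-04, 1.57284539e+00, 1.93452943e-04]), 'contact_force': array([-0.0747514 , -0.15011178, -0.13214138]), 'wrist_torque': array([ 0.03226609, -0.00253531, -0.0098853 ]), 'opening': 0.0856783407098122}
scene {'fx': 410.4337941441591, 'fy': 410.4337941441591, 'cx': 256.11022006097846, 'cy': 188.2542714229547, 'position': array([1.46091488, 0.0917084 , 0.73039465]), 'orientation': array([-1.63794496, -1.72126858,  0.87940805])}
square_tub [(0.82, [142.2, 214.0]), (0.76, [205.3, 183.8]), (0.71, [193.1, 151.1])]
upstand [(0.95, [289.3, 247.1]), (0.8, [262.1, 183.6])]
long_tub [(0.55, [119.4, 179.1])]
round_pot
[... 167 characters left out ...]
9201607, 0.76573923]), 'orientation': array([-0.16219389,  2.87727588, -1.11880309])}
square_tub [(0.66, [266.0, 151.7]), (0.63, [220.5, 122.8]), (0.57, [328.1, 145.6])]
upstand [(0.68, [156.8, 213.8]), (0.63, [263.4, 203.4])]
long_tub [(0.65, [274.5, 101.2])]
round_pot [(0.67, [214.2, 278.2])]
wrist {'fx': 317.6918035532159, 'fy': 317.6918035532159, 'cx': 252.59589573724824, 'cy': 199.04429888852127, 'position': array([0.62505798, 0.08086408, 0.37368734]), 'orientation': array([ 2.82284266e+00, -4.37270391e-04, -2.29075414e-03])}
square_tub [(0.94, [42.9, 295.8]), (0.87, [169.5, 261.5]), (0.77, [269.9, 340.5])]
upstand [(0.91, [370.9, 78.6]), (0.88, [133.2, 122.3])]
long_tub []
round_pot []
```

View pics/scene0.png

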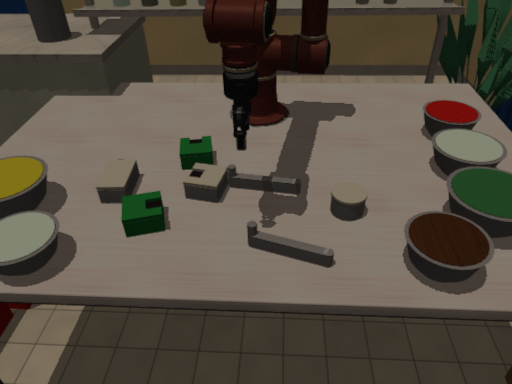

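View pics/side0.png

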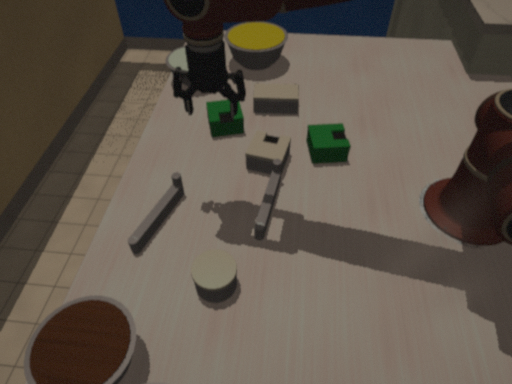

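View pics/wrist0.png

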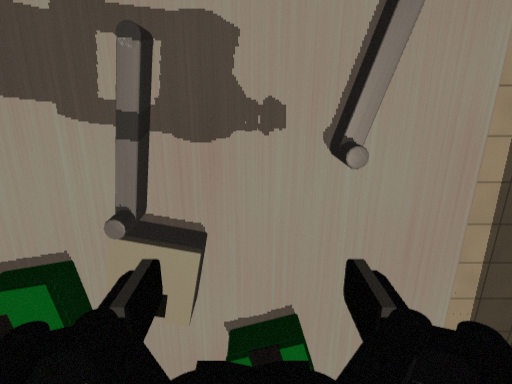

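The target tub is the white one with the notch, at scene (207,180). The upstand nearest the robot has its post at scene (232,172). Green look-alikes are at (143,213) and (197,151). Next I'll measure from the depth.

```bash
cat > h.py <<'E'
from station import *
import cv2,numpy as np
from scipy.spatial.transform import Rotation as R
def cloud(n,d,c):
    v,u=np.mgrid[0:384,0:512]
    P=np.stack([(u-c['cx'])/c['fx']*d,(v-c['cy'])/c['fy']*d,d],-1)
    W=P@R.from_rotvec(c['orientation']).as_matrix().T+c['position']
    W[d<=0]=np.nan
    return W
def topdown(ns,fn,x0=.3,x1=1.0,y0=-.4,y1=.3,s=800,saved=None):
    img=np.zeros((int((x1-x0)*s),int((y1-y0)*s),3),np.uint8);Zs=np.full(img.shape[:2],-1.)
    out={}
    for n in ns:
        c=get_calibration(n);im,d=get_image(n);W=cloud(n,d,c);out[n]=(im,W)
        m=np.isfinite(W[...,2])&(W[...,2]>-.02)&(W[...,2]<.1)
        r=((x1-W[...,0])*s);q=((y1-W[...,1])*s)
        m&=(r>=0)&(r<img.shape[0])&(q>=0)&(q<img.shape[1])
        for a,b,z,co in zip(r[m].astype(int),q[m].astype(int),W[m][:,2],im[m]):
            for da in(0,1):
              for db in (0,1):
                A=min(a+da,img.shape[0]-1);B=min(b+db,img.shape[1]-1)
                if z>Zs[A,B]: Zs[A,B]=z;img[A,B]=co
    cv2.imwrite(fn,img)
    return out
E
python3 - <<'E'
from h import *
o=topdown(["scene","side","wrist"],"pics/top0.png")
np.savez("pics/c0.npz",**{n+k:v for n,(a,b) in o.items() for k,v in(("i",a),("w",b))})
for n,(im,W) in o.items():
    for q in("square_tub","upstand","long_tub","round_pot"):
        for r in masks_of(n,q):
            P=W[r["region"]&np.isfinite(W[...,2])]
            if len(P)<10: continue
            zt=np.percentile(P[:,2],95); T=P[P[:,2]>zt-.012]
            col=im[r["region"]].mean(0).astype(int)
            (cx,cy),(w,h),a=cv2.minAreaRect(T[:,:2].astype(np.float32))
            print(n,q,round(r["p"],2),len(P),"ztop",zt.round(3),"rect",np.round([cx,cy,w,h,a],3),"med",np.median(T[:,:2],0).round(3),col)
E
```

```text
scene square_tub 0.94 1695 ztop 0.061 rect [ 0.653 -0.269  0.107  0.1   16.766] med [ 0.663 -0.268] [20 51 16]
scene square_tub 0.81 875 ztop 0.062 rect [ 0.349 -0.181  0.108  0.1   10.287] med [ 0.362 -0.18 ] [21 53 16]
scene square_tub 0.67 1388 ztop 0.061 rect [ 0.511 -0.122  0.1    0.105 80.004] med [ 0.519 -0.121] [60 70 76]
scene upstand 0.64 1676 ztop 0.056 rect [7.290e-01 2.500e-02 2.100e-02 2.400e-02 6.732e+01] med [0.735 0.025] [53 57 62]
scene long_tub 0.66 1362 ztop 0.061 rect [ 0.511 -0.383  0.142  0.08   3.19 ] med [ 0.522 -0.38 ] [65 77 84]
scene round_pot 0.9 1129 ztop 0.067 rect [ 0.588  0.272  0.089  0.094 83.045] med [0.595 0.271] [66 77 84]
side square_tub 0.77 1099 ztop 0.061 rect [ 0.618 -0.157  0.1    0.343 16.92 ] med [ 0.661 -0.259] [28 54 27]
side square_tub 0.66 1564 ztop 0.062 rect [ 0.347 -0.183  0.101  0.106 10.395] med [ 0.348 -0.177] [30 59 27]
side square_tub 0.6 1385 ztop 0.062 rect [ 0.508 -0.123  0.107  0.101 78.067] med [ 0.511 -0.117] [72 84 92]
side square_tub 0.46 905 ztop 0.067 rect [ 4.7900e-01 -5.0000e-02  1.9000e-02  2.1000e-02  6.2543e+01]
[... 555 characters left out ...]
131  0.103  0.277 12.581] med [ 0.648 -0.23 ] [10 33  7]
wrist square_tub 0.78 6012 ztop 0.061 rect [ 5.1800e-01 -7.8000e-02  2.0000e-01  1.0100e-01  7.8722e+01] med [ 0.528 -0.103] [ 78  95 103]
wrist square_tub 0.65 4920 ztop 0.061 rect [ 0.35  -0.165  0.092  0.067 10.164] med [ 0.366 -0.155] [12 49  5]
wrist upstand 0.9 7059 ztop 0.068 rect [ 4.8100e-01 -5.3000e-02  2.3000e-02  2.2000e-02  7.3797e+01] med [ 0.483 -0.051] [62 68 73]
wrist upstand 0.77 5862 ztop 0.069 rect [7.2500e-01 2.3000e-02 2.3000e-02 2.2000e-02 5.7894e+01] med [0.723 0.024] [74 81 88]
wrist upstand 0.74 6001 ztop 0.061 rect [ 5.1700e-01 -7.8000e-02  2.0000e-01  1.0000e-01  7.9193e+01] med [ 0.528 -0.103] [ 77  95 103]
```

View pics/top0.png

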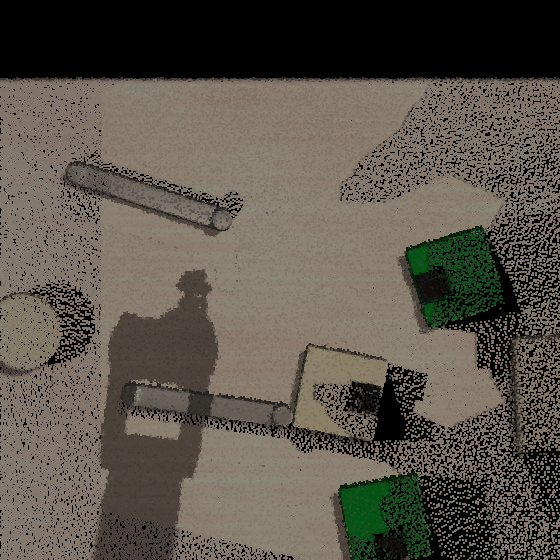

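```bash
cat >> h.py <<'E'
def fit_tub(W,im,c0,zlo=.054,zhi=.0675):
    # white lid points near c0, not green, not post
    m=np.isfinite(W[...,2])&(W[...,2]>zlo)&(W[...,2]<zhi)&(np.hypot(W[...,0]-c0[0],W[...,1]-c0[1])<.08)
    i=im.astype(int); m&=(abs(i[...,1]-i[...,2])<30)&(i[...,1]>45)
    m&=np.hypot(W[...,0]-POST[0],W[...,1]-POST[1])>.016
    m=cv2.morphologyEx(m.astype(np.uint8),cv2.MORPH_OPEN,np.ones((2,2)))>0
    T=W[m][:,:2].astype(np.float32); return cv2.minAreaRect(T),len(T)
POST=np.array([.481,-.053]); TH=-.15
def up(p): # world->upstand
    c,s=np.cos(TH),np.sin(TH); d=np.asarray(p)-POST; return np.array([c*d[0]+s*d[1],-s*d[0]+c*d[1]])
def wo(p):
    c,s=np.cos(TH),np.sin(TH); return POST+np.array([c*p[0]-s*p[1],s*p[0]+c*p[1]])
E
python3 - <<'E'
from h import *
D=np.load("pics/c0.npz")
for n in("scene","side","wrist"):
    W=D[n+"w"];im=D[n+"i"];z=W[...,2]
    m=(z>.034)&(z<.046)&(W[...,0]>.45)&(W[...,0]<.55)&(W[...,1]>-.04)&(W[...,1]<.16)
    T=W[m][:,:2]
    r=cv2.minAreaRect(T.astype(np.float32)); c=T.mean(0);e=np.linalg.svd(T-c,full_matrices=False)[2][0]; e*=np.sign(e[1])
    th=np.arctan2(-e[0],e[1]); 
    p=(z>.063)&(z<.075)&(np.hypot(W[...,0]-.48,W[...,1]+.05)<.025); P=W[p][:,:2]
    cc=cv2.minEnclosingCircle(P.astype(np.float32))
    print(n,"bar",c.round(4),"th",th.round(4),np.round(r[0],3),np.round(r[1],3),r[2],"post",np.round(cc[0],4),round(cc[1],4),P.mean(0).round(4),"postperp from bar line",np.cross(e,P.mean(0)-c).round(4))
    print(fit_tub(W,im,(.512,-.122)))
E
```

```text
scene bar [0.4999 0.054 ] th -0.1413 [0.496 0.053] [0.188 0.031] 82.15526580810547 post [ 0.4845 -0.052 ] 0.0114 [ 0.4857 -0.0514] postperp from bar line -0.0008
(((0.5127325057983398, -0.12175865471363068), (0.0972432792186737, 0.10270038992166519), 78.00344848632812), 668)
side bar [0.4952 0.0605] th -0.1393 [0.495 0.054] [0.19  0.025] 82.18215942382812 post [ 0.4793 -0.0522] 0.0125 [ 0.4794 -0.0502] postperp from bar line 0.0002
(((0.4974152743816376, -0.14682020246982574), (0.177571102976799, 0.09475491940975189), 75.43368530273438), 824)
wrist bar [0.4972 0.0601] th -0.1405 [0.495 0.053] [0.19  0.025] 81.972900390625 post [ 0.4802 -0.0528] 0.0122 [ 0.4818 -0.0516] postperp from bar line -0.0005
(((nan, nan), (0.0, 0.0), 0.0), 4022)<stdin>:11: DeprecationWarning: Arrays of 2-dimensional vectors are deprecated. Use arrays of 3-dimensional vectors instead. (deprecated in NumPy 2.0)
```

Request:
carry_out([
  [[0,0,0],[-0.6,-1,0],0],
  [[0,0,0],[-0.6,-1,0],0],
  [[0,0,0],[-0.6,-1,0],0],
  [[0,0,0],[-0.6,-1,-0.3],0],
  [[0,0,0],[-0.6,-1,-0.5],0],
  [[0,0,0],[-0.6,-1,-0.5],0],
  [[0,0,0],[-0.6,-1,-0.5],0],
  [[0,0,0],[-0.6,-1,-0.5],0],
], squeeze=40)

```text
t: 2.3
tool_pos: [0.5266, -0.163, 0.3602]
tool_rot: [-0.006, 1.565, 0.003]
contact_force: [0.3, 0.1, 0.7]
opening: 0.0002
```

Request:
carry_out([
  [[0,0,0],[0,-1,-0.5],0],
  [[0,0,0],[0,-1,-0.5],0],
  [[0,0,0],[0.2,-0.6,-1],0],
  [[0,0,0],[0,0,-1],0],
  [[0,0,0],[0,0,-1],0],
  [[0,0,0],[0,0,-1],0],
  [[0,0,0],[0,0,-1],0],
])

```text
t: 3.0
tool_pos: [0.5295, -0.2209, 0.2396]
tool_rot: [-0.005, 1.558, -0.005]
contact_force: [0.5, -0.2, -0.5]
opening: 0.0
```

Request:
carry_out([
  [[0,0,0],[0,0,-1],0],
  [[0,0,0],[0,0,-1],0],
  [[0,0,0],[0,0,-0.4],0],
  [[0,0,0],[0,0,0],0],
])

```text
t: 3.4
tool_pos: [0.5284, -0.2204, 0.1869]
tool_rot: [-0.003, 1.562, -0.003]
contact_force: [0.3, 0.6, -0.9]
opening: 0.0003
```

```bash
python3 - <<'E'
from h import *
print(get_obs()["tool_pos"])
o=topdown(["scene","side","wrist"],"pics/top1.png",.35,.8,-.35,.15,1200)
E
```

```text
[ 0.52836403 -0.2204317   0.18689828]
```

View pics/top1.png

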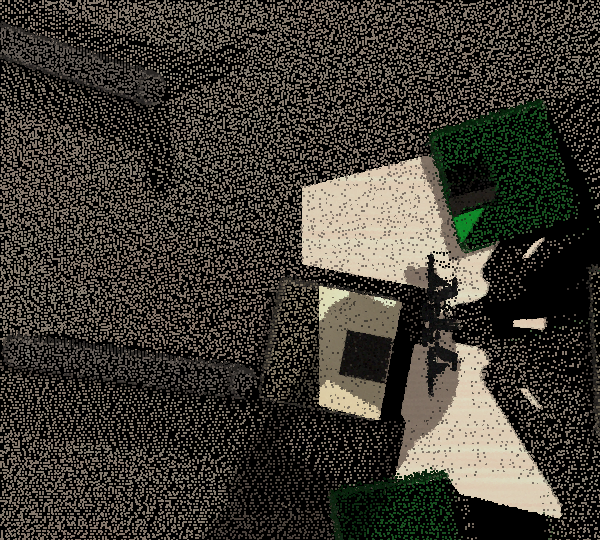

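Request:
carry_out([
  [[0,0,0],[0.3,0.5,0],0],
  [[0,0,0],[0,0.5,0],0],
  [[0,0,0],[0,0.5,0],0],
  [[0,0,0],[0,0.4,0],0],
  [[0,0,0],[0,0.4,0],0],
  [[0,0,0],[0,0.4,0],0],
  [[0,0,0],[0,0.4,0],0],
])

```text
t: 4.25
tool_pos: [0.5428, -0.1612, 0.1994]
tool_rot: [-0.031, 1.525, -0.026]
contact_force: [13.6, -22.0, -5.8]
opening: -0.0
```

```bash
cat > look.py <<'E'
import sys
from h import *
o=get_obs();print(o["t"],o["tool_pos"],o["contact_force"])
topdown(["scene","side","wrist"],sys.argv[1],.40,.75,-.3,.15,1300)
E
python3 look.py pics/top2.png
```

```text
4.25 [ 0.54279955 -0.16120521  0.19937756] [ 13.58873521 -21.97249975  -5.81330598]
```

View pics/top2.png

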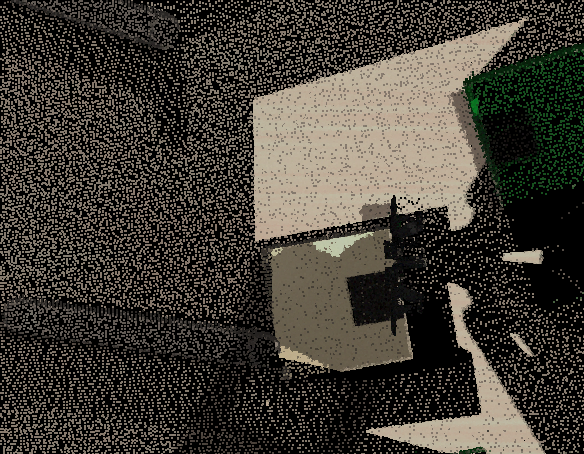

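Turned about 20° (back edge runs from (262,245) to (282,360)). The finger is nearly wedged on the line to the post, so I'll back off and move it closer to the far corner.

Request:
carry_out([
  [[0,0,0],[0,-0.6,0],0],
  [[0,0.2,0],[0.6,-0.4,-0.2],0],
  [[0,0.2,0],[0.6,0,-0.2],0],
  [[0,0,0],[0,0,0],0],
])

```text
t: 4.8
tool_pos: [0.568, -0.1812, 0.1931]
tool_rot: [-0.03, 1.564, -0.025]
contact_force: [-0.1, -0.3, -0.1]
opening: 0.0
```

```bash
python3 look.py pics/top3.png
```

```text
4.8 [ 0.56802473 -0.18117641  0.19310263] [-0.05022501 -0.31620047 -0.08405831]
```

View pics/top3.png

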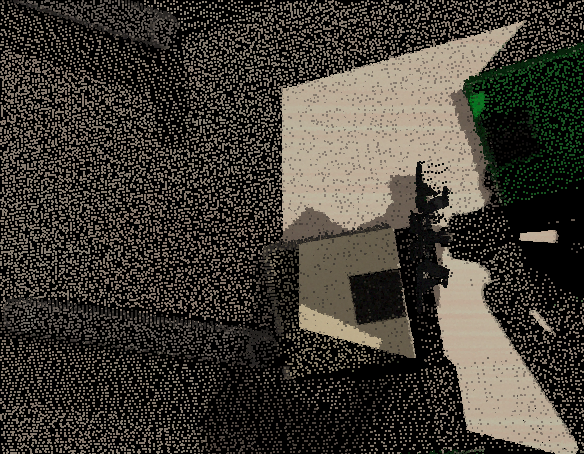

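Request:
carry_out([
  [[0,0,0],[0.2,0.4,0],0],
  [[0,0,0],[0,0.4,0],0],
  [[0,0,0],[0.2,0.4,-0.05],0],
  [[0,0.1,0],[0.2,0.4,-0.1],0],
  [[0,0.1,0],[0.2,0.4,-0.1],0],
  [[0,0.1,0],[0.2,0.4,-0.1],0],
])

```text
t: 5.55
tool_pos: [0.5906, -0.1319, 0.1918]
tool_rot: [-0.04, 1.58, -0.033]
contact_force: [2.1, -4.6, 2.6]
opening: 0.0002
```

```bash
python3 look.py pics/top4.png
```

```text
5.55 [ 0.59058429 -0.13189241  0.19180165] [ 2.12532199 -4.63478483  2.63486523]
```

View pics/top4.png

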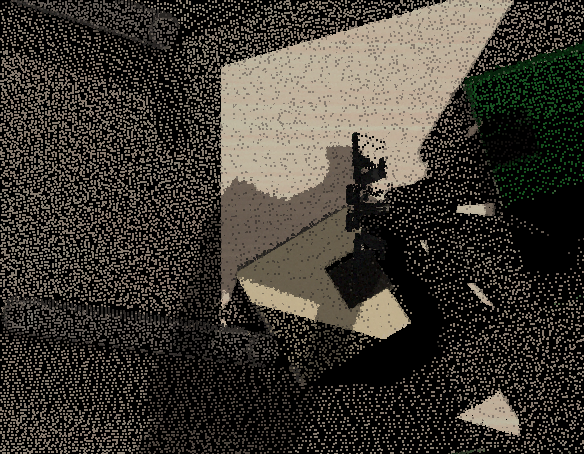

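Request:
carry_out([
  [[0,0,0],[0.15,0.45,0],0],
  [[0,0,0],[0.1,0.45,0],0],
  [[0,0,0],[0.05,0.45,0],0],
  [[0,0,0],[0,0.45,0],0],
  [[0,0,0],[-0.05,0.45,0],0],
])

```text
t: 6.2
tool_pos: [0.6018, -0.0895, 0.1977]
tool_rot: [-0.047, 1.55, -0.043]
contact_force: [14.2, -3.8, -3.0]
opening: -0.0
```

```bash
python3 look.py pics/top5.png
```

```text
6.2 [ 0.60182459 -0.08954675  0.1977341 ] [14.15741653 -3.78870616 -3.03341053]
```

View pics/top5.png

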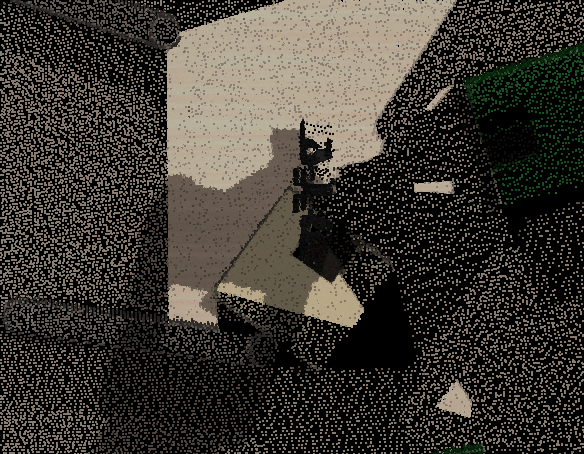

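Request:
carry_out([
  [[0,0,0],[0.25,0.3,0],0],
  [[0,0.1,0],[0.05,0.4,-0.1],0],
  [[0,0.1,0],[0,0.4,-0.1],0],
  [[0,0,0],[-0.1,0.4,-0.1],0],
])

```text
t: 6.75
tool_pos: [0.6096, -0.0599, 0.1964]
tool_rot: [-0.05, 1.557, -0.046]
contact_force: [5.6, -3.5, 4.2]
opening: 0.0
```

```bash
python3 look.py pics/top6.png
```

```text
6.75 [ 0.60962265 -0.05986338  0.19644554] [ 5.55747629 -3.48857587  4.16981636]
```

View pics/top6.png

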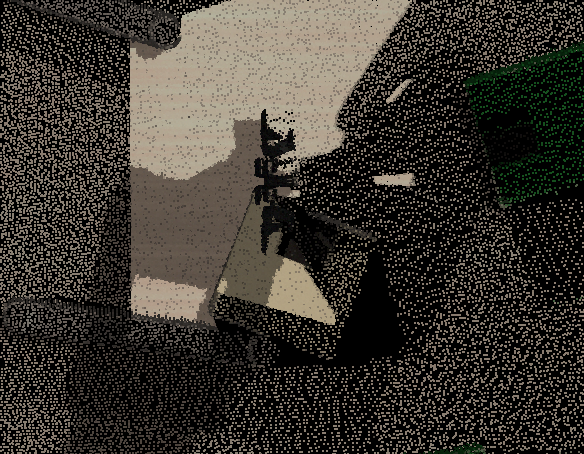

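Request:
carry_out([
  [[0,0,0],[0.05,0.4,-0.1],0],
  [[0,0,0],[-0.15,0.3,-0.1],0],
  [[0,0,0],[-0.3,0.15,0],0],
  [[0,0,0],[-0.35,0.1,0],0],
])

```text
t: 7.3
tool_pos: [0.6021, -0.0385, 0.1997]
tool_rot: [-0.05, 1.522, -0.047]
contact_force: [25.6, 2.4, -3.6]
opening: -0.0001
```

```bash
python3 look.py pics/top7.png
```

```text
7.3 [ 0.60207882 -0.03846539  0.19971886] [25.55412265  2.43809389 -3.61274725]
```

View pics/top7.png

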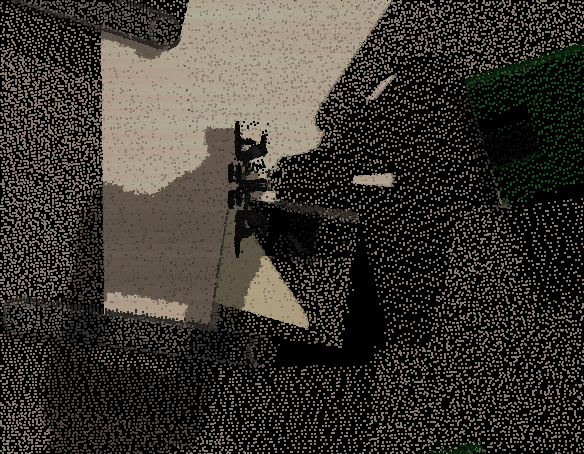

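Request:
carry_out([
  [[0,0,0],[0.5,0,0],0],
  [[0,0,0],[1,0,0],0],
  [[0,0,0],[1,0,1],0],
  [[0,0,0],[0.5,0,1],0],
  [[0,0,0],[0,0,1],0],
  [[0,0,0],[0,0,1],0],
  [[0,0,0],[0,0,1],0],
])

```text
t: 8.15
tool_pos: [0.6561, -0.0298, 0.2875]
tool_rot: [-0.042, 1.56, -0.035]
contact_force: [0.2, -0.7, 0.2]
opening: 0.0
```

```bash
cat > est.py <<'E'
from h import *
import sys
POST=np.array([.481,-.052]);TH=-.14
o=get_obs();print(o["t"],o["tool_pos"],o["contact_force"])
r=topdown(["scene","side","wrist"],sys.argv[1],.40,.75,-.3,.15,1300)
# tub lid points
P=[]
for n,(im,W) in r.items():
    u=np.stack([np.cos(TH)*(W[...,0]-POST[0])+np.sin(TH)*(W[...,1]-POST[1]),-np.sin(TH)*(W[...,0]-POST[0])+np.cos(TH)*(W[...,1]-POST[1])],-1)
    m=(W[...,2]>.047)&(W[...,2]<.067)&(abs(u[...,0]-.06)<.09)&(u[...,1]>-.1)&(u[...,1]<.12)&(np.hypot(u[...,0],u[...,1])>.017)
    T=u[m].astype(np.float32)
    print(n,len(T),T[:,0].min(),T[:,0].max(),T[:,1].min(),T[:,1].max(),cv2.minAreaRect(T))
    np.savez(f"pics/last_{n}.npz",i=im,w=W)
    cv2.imwrite(sys.argv[1].replace(".png","_"+n+".png"),im)
for n in("scene","side"):
    im,W=r[n]
    for q in("long_tub","round_pot"):
        for k in masks_of(n,q)[:1]:
            Q=W[k["region"]&np.isfinite(W[...,2])];T=Q[Q[:,2]>np.percentile(Q[:,2],95)-.012]
            print(n,q,cv2.minAreaRect(T[:,:2].astype(np.float32)))
E
python3 est.py pics/top8.png
```

```text
8.15 [ 0.65610937 -0.02977664  0.28754427] [ 0.19066656 -0.68804253  0.20053295]
scene 662 0.011909154 0.118347004 -0.058600236 0.0434093 ((0.0647590160369873, -0.00735778734087944), (0.10153064876794815, 0.10622663795948029), 89.41812896728516)
side 1135 0.011763801 0.112667166 -0.061308723 0.04442697 ((0.06213832274079323, -0.008314084261655807), (0.10604394972324371, 0.10016119480133057), 89.45295715332031)
wrist 19189 0.011338992 0.113218084 -0.060258094 0.04160455 ((0.06214514002203941, -0.00954454392194748), (0.10185735672712326, 0.10146879404783249), 89.52913665771484)
scene long_tub ((0.5113133192062378, -0.38327425718307495), (0.14494182169437408, 0.08148155361413956), 2.93998384475708)
scene round_pot ((0.5896130800247192, 0.27236926555633545), (0.09149141609668732, 0.09145640581846237), 57.21670150756836)
side long_tub ((0.5073156952857971, -0.3823314905166626), (0.13953018188476562, 0.08475977927446365), 2.5883824825286865)
side round_pot ((0.5845131278038025, 0.2722397744655609), (0.09171298891305923, 0.09252452850341797), 10.84959602355957)
```

View pics/top8.png

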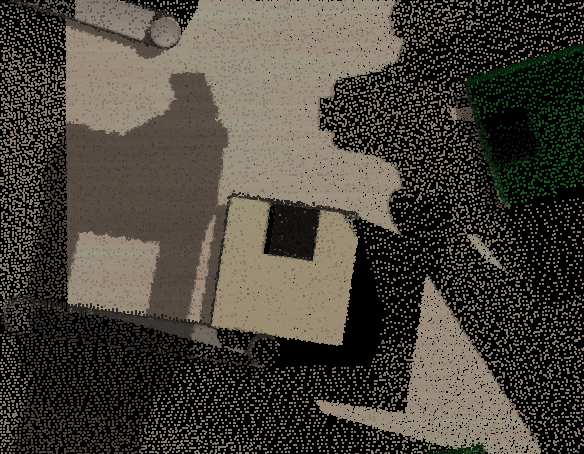

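View pics/top8_wrist.png

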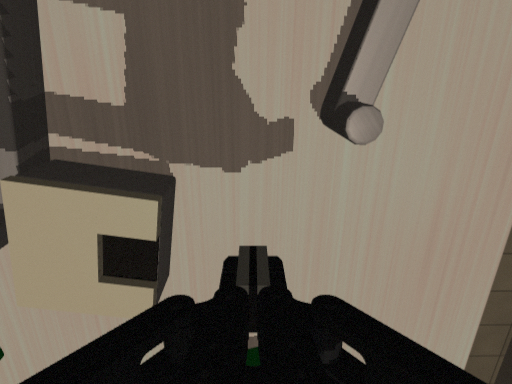

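```bash
python3 -c "
from station import *
print(finish_job())"
```

```text
the job is handed in; nothing more can be done
None
```

The job is handed in. The square tub was pushed against the post with the shut fingers and turned a quarter turn. It was then pressed flush against the front of the upstand, and the arm backed off and up. `finish_job()` gives no verdict, so what follows is from my own last checks.

- **Position:** the tub centre is about 62 mm in front of the post axis (62 to 65 mm across the three cameras, flush is 62) and about 8 mm before the post along the upstand.
- **Orientation:** the notch faces away from the upstand, with the sides within about 1° of square.
- **Turn against the post:** I had no direct reading of the tub-to-upstand force. The arm read about 14 N at roughly 63° turned, and 26 N on the contact at about 20°. Both were directed along the line to the post. At about 40° it read 5 N.
- **Bystanders:** the long tub and round pot are within about 3 mm of where they started.
- **Time and contact:** the gripper was touching nothing, and 8.15 s had passed by the last move.

On the first push the finger wedged against the post, so I backed off and moved it nearer the far corner. No check failed or disagreed, apart from the 3 mm spread between cameras.

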